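# Tap a crooked pour-over dripper home on its mug

### The job

Coffee for two is being set up: the white dripper on the terracotta mug sits properly, but the one on the blue mug was put down off-centre and tilted, its locating collar caught on the mug's rim. With light taps of the fingertips against the edge of its flange, nudge it sideways until it is centred and the collar drops into the mug's mouth, so that the flange lies flat on the rim all round. Do not grip, lift or knock off the dripper, keep the blue mug standing where it is, and leave the other cup and the things around undisturbed.

Things in the scene. Friction and masses are not known exactly. Their poses are not given: they have to be found in the camera images.
- dripper: Loose white ceramic dripper on the blue mug, 0.28 kg. Origin: centre of its flange's underside; z up. Flange 120 mm across, z 0 to 5 mm; on it a cone 60 mm across, widening to 99 mm at the top, z = 46 mm; loop handle on +y out to 71 mm. At the start 10 to 14 mm off the mug's axis, tilted 0.11 rad with the flange raised on the off-centre side (raised edge 105 to 110 mm above the worktop).
- dripper_collar (a point): Centre of the underside of the dripper's locating collar, a round boss 64 mm across and 7 mm deep below the flange, edge chamfered 1.5 mm. At the start it rests on the mug's rim on the off-centre side. Slide the dripper towards the mug's axis: about 4 mm from the axis it drops in, and the flange lies level on the rim.
- blue_mug: Loose blue mug, 0.36 kg, upright on the worktop. Origin: centre of its foot; z up. 92 mm high, 80 mm across. Handle on its +y side out to 77 mm, 15 to 79 mm high. The dripper is off-centre towards the mug's -x side.
- blue_mug_rim (a point): Centre of the blue mug's mouth at rim height, 92 mm above its foot; the mouth is 72 mm across inside (4 mm of play all round the collar), the wall 4 mm thick. When seated, the dripper's origin lies here.
- second_cup: Terracotta mug of the same size with the same kind of dripper properly seated on it (they move as one, 138 mm high, flange 120 mm across), 0.23 m or more from the blue mug. Origin: centre of its foot. The two cups may be either way round. Not to be touched.
- sugar_jar: Glass jar of sugar with a green lid, 95 mm across, 137 mm high, loose at the back. Origin: centre of its underside. Leave alone.
- kitchen_timer: Cream wind-up kitchen timer, 63 mm across, 59 mm high, loose at the right. Origin: centre of its underside. Leave alone. Beyond it, in the far right corner, stands a blue crock of utensils, fixed, 331 mm high: keep the arm clear of it on the way in.
- teaspoon: Steel teaspoon, 138 mm long, lying loose at the left. Origin: centre of its underside. Leave alone.
- kitchen_roll: Kitchen roll on its stand, fixed at the back in the middle: foot 150 mm across, roll 94 mm across, 320 mm high. Origin: centre of its underside. Keep clear of it.

How it is judged:
On the way, in this order (a step that is already met when the one before it is completed fails the run):
1. a fingertip touches the crooked dripper (contact force between the fingers and dripper above 0.2 N).
2. the dripper has dropped home on the blue mug, centred and level (z of dripper in the frame of blue_mug between 0.0895 and 0.0945 m and horizontal distance between dripper and blue_mug below 0.006 m and angle between dripper's own z axis and vertical below 0.03 rad), for 0.2 s.
At the end, for the whole second after the job is handed in: The dripper is at rest and level (within 0.03 rad) on the upright blue mug, its flange on the rim (origin 92 mm above the mug's foot, within 2.5 mm) and within 6 mm of the mug's axis; the blue mug is within 25 mm of where it started (all of step 2 and angle between blue_mug's own z axis and vertical below 0.03 rad and distance of blue_mug from where it was at the start of the episode below 0.025 m and linear speed of dripper below 0.01 m/s); the robot touches nothing.
It fails at once if the dripper is lifted off the mug (z of dripper in the frame of blue_mug above 0.11 m).
It fails at once if the dripper is knocked off or over (horizontal distance between dripper and blue_mug above 0.035 m or angle between dripper's own z axis and vertical above 0.35 rad or z of dripper in the frame of blue_mug below 0.08 m).
It fails at once if the dripper is gripped or struck hard (over 15 N from the fingers) (contact force between the fingers and dripper above 15 N).
It fails at once if the blue mug is lifted, tipped or shoved away (over 25 mm) (distance of blue_mug from where it was at the start of the episode above 0.025 m or angle between blue_mug's own z axis and vertical above 0.2 rad or height (world z) of blue_mug above 0.01 m).
It fails at once if the other cup, the sugar jar, the timer or the teaspoon is disturbed (moved over 15 mm) (distance of any of second_cup, sugar_jar, kitchen_timer, teaspoon from where it was at the start of the episode above 0.015 m or angle between second_cup's own z axis and vertical above 0.1 rad).
It also fails if it takes over 34 s, if anything falls off the work surface, if the arm or the gripper's body presses on something with over 40 N, if the wrist force passes 120 N, or if a joint passes its speed limit or range.

### The arm

A 6-joint arm with a two-finger parallel gripper is mounted at the origin on a cart in front of the work surface, level with it; the furniture and walls round the work are solid. World frame = base frame: x ahead of the robot, y to its left, z up, the work surface at z = 0. Lengths are in m, angles in rad, forces in N, time in s.
With the tool pointing down it reaches from about 0.375 to 0.975 m from the base axis. Payload 3.8 kg.
Tool frame: the origin (TCP) lies midway between the tips of the shut fingers; the grasp point (between the pads) lies manip.pinch_z behind it (manip.pinch_z is the distance from the TCP to the grasp point, in m); z points along the fingers, y is the line along which they close (so a half turn about z gives the same grasp; the last joint's range is limited). The gripper opens to 85 mm and grips with 20 to 120 N. Pads are 22 mm wide; open, the fingers measure 114 mm over their backs; the gripper's body (76 mm by 85 mm) begins 54 mm behind the grasp point. The pads swing forward as they close: fully open they stand 13 mm farther back than shut.
Start: joints at [-1.344, 0.264, 1.604, -0, 1.274, -0.037], TCP at [0.176, -0.652, 0.231] pointing down, gripper open.
Joint ranges: [-2.63, 2.63], [-0.94, 2.18], [0.31, 2.57], [-1.31, 4.45], [0, 2.66], [-2.55, 2.55]. Speed limits (rad/s): [2.57, 2.57, 3.14, 3.14, 3.14, 3.14].

### API

Orientations are given as a unit quaternion [w, x, y, z].
In Python, from plant import manip, eyes, job gives the robot as it stands. The module is installed in compiled form; this text tells all that it offers.
- The arm moves only by the tool carry_out, never from a script. Its argument "deltas" is a list of rows, each a list of 6 numbers: the shift along the tool's x, y, z in cm, then the turn, a rotation vector about the tool's x, y, z in degrees. A call has 1 to 10 rows; each row shifts and turns the commanded pose from where the row before left it, along the tool's axes as they then stand; what a row does not reach is not made up. A row lasts 1/10 s, in which the tool goes at most 50 mm and 8.59 degrees, less where a joint would pass 70% of its speed; a pose out of reach is approached as far as the arm can. A call is refused whole if a number of a shift passes 5 or a number of a turn 8.59, either way. A call with a gripper value outside its range is refused whole. "claw" is the gripper command: -1 is fully open, 1 is shut, values between are in proportion, set as the call begins (left out, the last holds). The fingers move at their own pace and stop on an object; "newtons" is the grip in N (left out, the last holds). Time passes only in rows, so rows that do not move let the fingers close. It gives the time, the measured TCP pose, the force, the opening and the grip force at its end, in the units of the state.
- manip.read_state(): the state, without advancing time (a new reading comes with each control period).
- eyes.get_image(name): name is "side" or "top" or "wrist"; returns (picture, depth): 400x640x3 uint8, blue, green, red; 400x640 float32, m along the optical axis (not along the pixel's ray), 0 where there is no reading.
- eyes.camera_model(name): a dict with "vfov" (degrees; the focal length in pixels is half the picture's height over the tangent of half this angle, whatever the lens; pixels are square), "cx", "cy" (the principal point, pixels), "xyz" and "rotation" of the camera in the world. Camera axes: x right, y up, looking along -z (the intrinsics and any distortion apply to the point x, -y, -z); pixel columns grow to the right and rows downward; lengths in m; the calibration is good to about 2 mm. A picture is of the moment at which its call begins: read the wrist's pose just before it. camera_model takes no time and is no camera call; for the wrist camera it gives the pose at the moment of the call.
- job.close_job(): hands the job in; it is judged then, once.
Trained networks look in the newest picture that a camera, given by its name, has taken for a name from the list of things; names that differ only in an ending like _2 or _b are one class to them, and where a whole thing is asked for, a point or a joint stands for the part that bears it (a point fixed in the world has none). Each returns a list of dicts, best first, with "p" (0 to 1); they miss things now and then, are a little off and sometimes report something else, mostly with a low value. They report only what shows in the picture. A call takes as long as a camera call.
- eyes.trace(camera, target): "mask" (400x640 bool, what is visible of it) and "rect" ([left, top, right, bottom] in pixels, round what is visible of it).
The state is a dict: "t": time; "joints": joint angles; "qd": joint speeds; "tau": joint torques, N m; "tool_pos": TCP position; "orientation": TCP orientation; "ft_force": force on the tool from outside, world axes, zero at the start; "ft_torque": the same for the moment, N m; "opening": finger opening in m; "finger_force": force on a finger pad.
Only numpy, scipy, OpenCV 4.12 (cv2) and the standard library are available. Lean on these libraries where they do the work, as an engineer would, in place of code of your own. Each camera call takes 0.05 s, during which the arm holds its last target. There are 200 camera calls.

## Working session

There is one attempt and no reset: what is moved stays moved. The work goes in short steps, Python scripts to look and compute and a tool call to move; the robot and the scene stay as the last step left them, time stands still between calls to the robot, and variables do not carry over. Pictures are saved under pics/ and viewed, at most 10 in all, crops included, and the job is handed in when it is done.

Besides the shell and the picture viewer there is one more tool, called after ">>>" as a command line: name --pt "numbers of a row" for each row, then --argument value for the rest. carry_out: Moves the arm, as the interface text tells. Its arguments: {"type":"object","properties":{"deltas":{"type":"array"},"claw":{"type":"number"},"newtons":{"type":"number"}},"required":["deltas"]}

```bash
mkdir -p pics; cat > h.py <<'E'
import numpy as np, cv2
from plant import manip, eyes, job
def cloud(name,d,m):
    c=eyes.camera_model(name); f=200/np.tan(np.radians(c["vfov"])/2)
    v,u=np.nonzero(m&(d>0)); z=d[v,u]
    p=np.c_[(u-c["cx"])/f*z,-(v-c["cy"])/f*z,-z]
    R=np.array(c["rotation"]); 
    return p@R.T+np.array(c["xyz"])
E
python3 - <<'E'
from h import *
s=manip.read_state(); print(s["t"],s["tool_pos"],s["orientation"],s["opening"],manip.pinch_z)
ims=[]
for n in("top","side"):
    print(n,eyes.camera_model(n))
    im,d=eyes.get_image(n); cv2.imwrite(f"pics/{n}0.png",im); np.save(n+"0.npy",d)
    for t in("dripper","blue_mug","second_cup","sugar_jar","kitchen_timer","teaspoon","kitchen_roll"):
        for r in eyes.trace(n,t)[:2]:
            p=cloud(n,d,r["mask"]); print(t,round(r["p"],2),[int(x) for x in r["rect"]],len(p),*(np.round(np.percentile(p,q,axis=0),3) for q in(2,50,98)))
            if r["p"]>.5: np.save(f"{n}_{t}.npy",p)
E
```

```text
0.0 [ 0.17583363 -0.65092456  0.22994189] [-1.13296745e-03  9.91314191e-01  1.31509996e-01 -1.07249724e-04] 0.08545546483764685 0.0187
top {'vfov': 49.51360595406149, 'cx': 315.7340202463, 'cy': 202.62658522008797, 'xyz': array([ 0.47699507, -0.02180128,  1.42691693]), 'rotation': array([ 0.71254749,  0.03290707, -0.03496525, -0.69997902])}Traceback (most recent call last):
  File "<stdin>", line 9, in <module>
  File "h.py", line 8, in cloud
    return p@R.T+np.array(c["xyz"])
           ~^~~~
ValueError: matmul: Input operand 1 has a mismatch in its core dimension 0, with gufunc signature (n?,k),(k,m?)->(n?,m?) (size 4 is different from 3)
```

```bash
sed -i 's/R=np.array(c\["rotation"\]);/q=np.array(c["rotation"]); R=Rotation.from_quat(np.r_[q[1:],q[0]]).as_matrix()/; 1a from scipy.spatial.transform import Rotation' h.py
python3 - <<'E'
from h import *
for n in("top","side"):
    print(n,eyes.camera_model(n))
    im,d=eyes.get_image(n); cv2.imwrite(f"pics/{n}0.png",im); np.save(n+"0.npy",d)
    for t in("dripper","blue_mug","second_cup","sugar_jar","kitchen_timer","teaspoon","kitchen_roll"):
        for r in eyes.trace(n,t)[:2]:
            p=cloud(n,d,r["mask"]); print(t,round(r["p"],2),[int(x) for x in r["rect"]],len(p),*(np.round(np.percentile(p,q,axis=0),3) for q in(2,50,98)) if len(p) else "")
            if r["p"]>.5: np.save(f"{n}_{t}.npy",p)
E
```

```text
top {'vfov': 49.51360595406149, 'cx': 315.7340202463, 'cy': 202.62658522008797, 'xyz': array([ 0.47699507, -0.02180128,  1.42691693]), 'rotation': array([ 0.71254749,  0.03290707, -0.03496525, -0.69997902])}
dripper 0.74 [336, 201, 377, 239] 1154 [ 0.505 -0.212  0.097] [ 0.554 -0.158  0.111] [ 0.605 -0.105  0.148]
second_cup 0.68 [239, 220, 280, 258] 1255 [0.436 0.092 0.002] [0.491 0.145 0.102] [0.546 0.202 0.14 ]
sugar_jar 0.91 [241, 135, 271, 177] 896 [0.706 0.117 0.018] [0.742 0.156 0.135] [0.789 0.204 0.141]
kitchen_timer 0.83 [408, 242, 426, 259] 286 [ 0.44  -0.382  0.022] [ 0.466 -0.353  0.039] [ 0.494 -0.329  0.063]
teaspoon 0.6 [193, 242, 211, 277] 150 [ 0.362  0.313 -0.001] [0.419 0.337 0.005] [0.481 0.362 0.014]
kitchen_roll 0.65 [280, 137, 325, 189] 1857 [ 0.666 -0.04   0.006] [0.714 0.023 0.19 ] [0.776 0.089 0.317]
side {'vfov': 46.182567754140656, 'cx': 320.84423078987027, 'cy': 200.13404343871161, 'xyz': array([0.26071022, 0.96586091, 0.71022145]), 'rotation': array([-0.13490679, -0.08896055,  0.48920388,  0.85706811])}
blue_mug 0.91 [337, 188, 362, 214] 628 [ 0.531 -0.146  0.004] [ 0.556 -0.119  0.047] [ 0.601 -0.083  0.08 ]
blue_mug 0.18 [384, 164, 407, 184] 320 [ 0.439 -0.371  0.004] [ 0.464 -0.338  0.032] [ 0.493 -0.323  0.057]
second_cup 0.7 [317, 217, 373, 288] 2843 [0.434 0.105 0.01 ] [0.487 0.174 0.096] [0.541 0.201 0.136]
sugar_jar 0.69 [215, 204, 258, 263] 1465 [0.706 0.129 0.022] [0.724 0.181 0.117] [0.787 0.208 0.137]
kitchen_timer 0.61 [383, 162, 408, 185] 342 [ 0.439 -0.372 -0.001] [ 0.465 -0.338  0.031] [ 0.494 -0.323  0.057]
teaspoon 0.63 [318, 338, 387, 352] 263 [ 0.363  0.317 -0.001] [0.46  0.346 0.003] [0.484 0.363 0.009]
kitchen_roll 0.73 [242, 123, 297, 250] 4005 [ 0.672 -0.005  0.006] [0.714 0.066 0.145] [0.769 0.096 0.297]
```

View pics/top0.png

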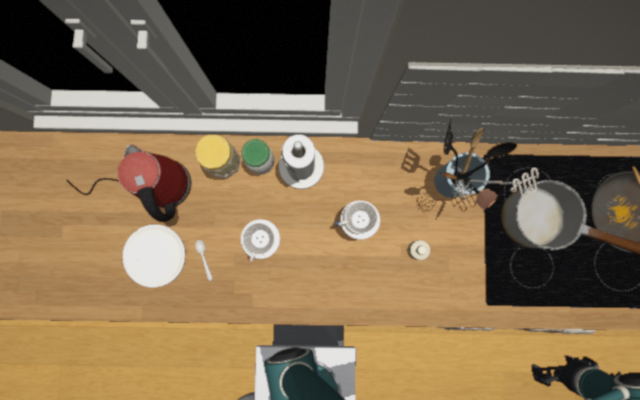

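View pics/side0.png

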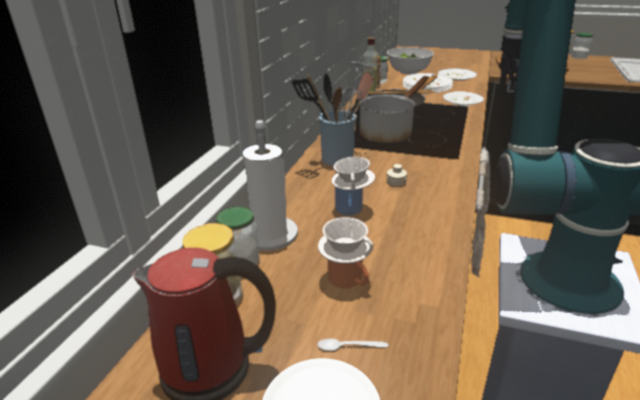

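```bash
python3 - <<'E'
from h import *
from scipy.optimize import least_squares
im=cv2.imread("pics/side0.png")
d=np.load("side0.npy"); P=np.load("top_dripper.npy")
full=np.ones((400,640),bool)
A=cloud("top",np.load("top0.npy"),full);B=cloud("side",d,full)
for nm,C in(("top",A),("side",B)):
    c0=np.array([.554,-.158]); r=np.hypot(*(C[:,:2]-c0).T)
    q=C[(r<.075)&(C[:,2]>.085)&(C[:,2]<.155)]
    # flange annulus: plane ransac-ish
    f=q[(np.hypot(*(q[:,:2]-c0).T)>.04)&(q[:,2]<.122)]
    for k in range(6):
        co=np.linalg.lstsq(np.c_[f[:,:2]-c0,np.ones(len(f))],f[:,2],rcond=None)[0]
        res=f[:,2]-np.c_[f[:,:2]-c0,np.ones(len(f))]@co
        f=f[abs(res)<max(.004,1.5*res.std())]
    print(nm,"plane",co.round(4),len(f),"res",res.std().round(4),"uphill az deg",np.degrees(np.arctan2(co[1],co[0])).round(1),np.hypot(*co[:2]))
    # circle from hull of flange
    h=cv2.convexHull((f[:,:2]).astype(np.float32))[:,0]; 
    s=least_squares(lambda x:np.hypot(*(h-x).T)-.060,c0,loss="soft_l1",f_scale=.002); print("flange c",s.x.round(4),np.abs(s.fun).mean(), "extent",f.min(0).round(3),f.max(0).round(3))
    t=q[q[:,2]>.135]; ht=cv2.convexHull(t[:,:2].astype(np.float32))[:,0]
    s=least_squares(lambda x:np.hypot(*(ht-x).T)-.0495,c0,loss="soft_l1",f_scale=.002); print("top rim c",s.x.round(4),np.abs(s.fun).mean())
m=np.load("side_blue_mug.npy"); m=m[(m[:,2]>.008)&(m[:,2]<.085)]
s=least_squares(lambda x:np.hypot(*(m[:,:2]-x).T)-.040,[.56,-.158],loss="soft_l1",f_scale=.002);print("mug c",s.x.round(4),np.median(abs(s.fun)))
hd=m[np.hypot(*(m[:,:2]-s.x).T)>.05]; print("handle",len(hd),hd.mean(0) if len(hd) else "")
q=A[(A[:,2]>.085)&(A[:,2]<.13)];q=q[np.hypot(*(q[:,:2]-[.554,-.158]).T)<.085];q=q[np.hypot(*(q[:,:2]-[.554,-.158]).T)>.064];print("drip handle",len(q),q.mean(0))
t=cv2.resize(cv2.imread("pics/top0.png")[190:250,320:390],None,fx=8,fy=8,interpolation=2)[:, :560]
u=cv2.resize(im[150:220,320:390],None,fx=8,fy=8,interpolation=2)[:480]
cv2.imwrite("pics/crop.png",cv2.resize(np.hstack([t,u[:480]]),(800,343)))
E
```

```text
top plane [-0.1187 -0.0385  0.1033] 273 res 0.002 uphill az deg -162.0 0.12483291559891638
flange c [ 0.5561 -0.1599] 0.0012334908384916785 extent [ 0.499 -0.219  0.094] [ 0.613 -0.103  0.114]
top rim c [ 0.5609 -0.157 ] 0.00201842047985212
side plane [-0.1061 -0.0361  0.1011] 293 res 0.0014 uphill az deg -161.2 0.1120597019315392
flange c [ 0.5577 -0.1554] 0.0008991501185459497 extent [ 0.499 -0.208  0.092] [ 0.617 -0.096  0.109]
top rim c [ 0.5629 -0.1546] 0.0027829669570563344
mug c [ 0.5692 -0.1533] 0.0014923416264567974
handle 74 [ 0.54718228 -0.08899205  0.05460495]
drip handle 3 [ 0.53713663 -0.09342255  0.12609127]
```

View pics/crop.png

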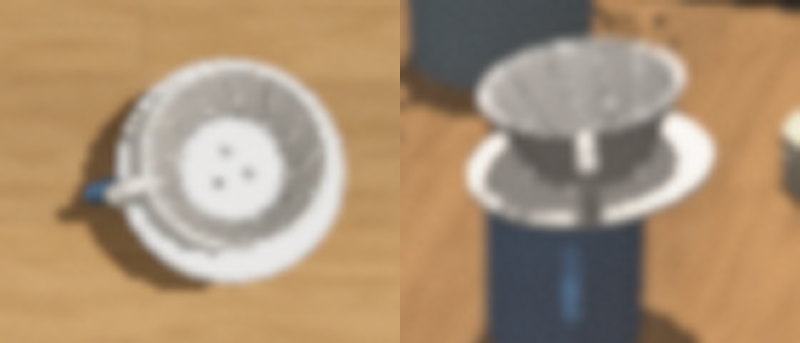

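The crop shows the dripper (top view, centre near pixel 360,220) offset and raised towards the robot side. The fitted centre is (0.557,-0.158), the mug centre is (0.569,-0.153), and the push azimuth is about 18.5°. I'll approach from behind the raised edge with the fingers partly open.

>>> carry_out --pt "0 0 0 0 0 -3.4" --pt "3 -2.5 0 0 0 0" --pt "3 -2.5 0 0 0 0" --pt "3 -2.5 0 0 0 0" --pt "3 -2.5 0 0 0 0" --pt "3 -2.5 0 0 0 0" --pt "3 -2.5 0 0 0 0" --pt "3 -2.5 0 0 0 0" --pt "3 -2.5 0 0 0 0" --pt "3 -2.5 0 0 0 0" --claw 0.1

```text
t: 1.9
tool_pos: [0.3612, -0.3512, 0.2316]
orientation: [0.0, 0.987, 0.161, 0.0]
ft_force: [0.2, -0.4, -0.7]
opening: 0.0385
finger_force: 0.0
```

>>> carry_out --pt "2.9 -2.4 0 0 0 0" --pt "2.9 -2.4 0 0 0 0" --pt "2.9 -2.4 0 0 0 0" --pt "2.9 -2.4 0 0 0 0" --pt "2.5 -2.2 0 0 0 0" --pt "0 0 0 0 0 0" --pt "0 0 0 0 0 0"

```text
t: 2.6
tool_pos: [0.457, -0.1955, 0.2314]
orientation: [0.0, 0.987, 0.162, -0.0]
ft_force: [-0.3, -0.1, 0.0]
opening: 0.0383
finger_force: 0.0
```

```bash
cat > fit.py <<'E'
from h import *
from scipy.optimize import least_squares
import sys
def look(tag,cams=("wrist","top","side")):
  s=manip.read_state(); print("t",s["t"],"tcp",s["tool_pos"].round(4) if hasattr(s["tool_pos"],"round") else s["tool_pos"])
  for nm in cams:
    im,d=eyes.get_image(nm); C=cloud(nm,d,np.ones((400,640),bool)); cv2.imwrite(f"pics/{nm}{tag}.png",im)
    c0=np.array([.560,-.156]); r=np.hypot(*(C[:,:2]-c0).T)
    f=C[(r<.075)&(C[:,2]>.085)&(C[:,2]<.120)&(r>.04)]
    if len(f)<50: print(nm,"few",len(f)); continue
    for k in range(6):
        M=np.c_[f[:,:2]-c0,np.ones(len(f))]; co=np.linalg.lstsq(M,f[:,2],rcond=None)[0]
        res=f[:,2]-M@co; f=f[abs(res)<max(.003,1.5*res.std())]
    h=cv2.convexHull(f[:,:2].astype(np.float32))[:,0]
    x=least_squares(lambda x:np.hypot(*(h-x).T)-.060,c0,loss="soft_l1",f_scale=.002)
    print(nm,"n",len(f),"plane",co.round(4),"uphill",np.degrees(np.arctan2(co[1],co[0])).round(1),"flange c",x.x.round(4),np.abs(x.fun).mean().round(4))
    b=C[(C[:,2]>.01)&(C[:,2]<.085)&(np.hypot(*(C[:,:2]-[.569,-.153]).T)<.05)]
    if len(b)>100:
        x=least_squares(lambda x:np.hypot(*(b[:,:2]-x).T)-.040,[.569,-.153],loss="soft_l1",f_scale=.001); print("   mug",len(b),x.x.round(4),np.median(abs(x.fun)).round(4))
if __name__=="__main__": look(sys.argv[1],sys.argv[2:] or ("wrist","top","side"))
E
python3 fit.py 1
```

```text
t 2.6 tcp [ 0.457  -0.1955  0.2314]
wrist n 2032 plane [-0.1061 -0.0291  0.1022] uphill -164.7 flange c [ 0.5559 -0.16  ] 0.0005
top n 242 plane [-0.1007 -0.0328  0.1027] uphill -162.0 flange c [ 0.5564 -0.1602] 0.0014
side n 289 plane [-0.1053 -0.0367  0.1003] uphill -160.8 flange c [ 0.5571 -0.1556] 0.0011
   mug 552 [ 0.5694 -0.154 ] 0.0011
```

View pics/wrist1.png

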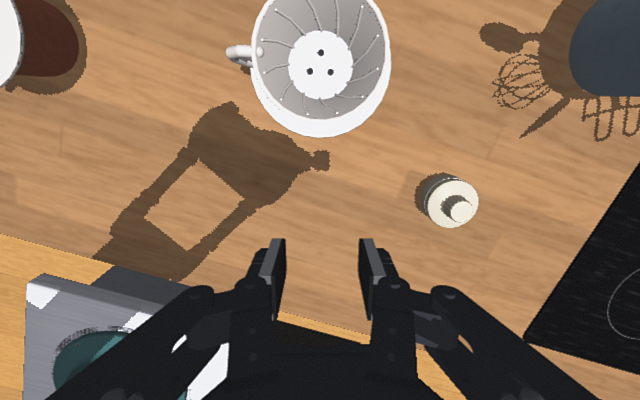

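The wrist view shows the dripper at column 320, in line with the finger midpoint. I'll descend beside it, keeping about 35 mm of standoff.

>>> carry_out --pt "0 -0.3 3 0 0 0" --pt "0 0 4 0 0 0" --pt "0 0 4 0 0 0" --pt "0 0 3.7 0 0 0" --pt "0 0 0 0 0 0" --pt "1.5 0 0 0 0 0" --pt "1.0 0 0 0 0 0" --pt "0.3 0 0 0 0 0" --pt "0 0 0 0 0 0" --pt "0 0 0 0 0 0"

```text
t: 3.75
tool_pos: [0.4832, -0.1843, 0.0854]
orientation: [0.0, 0.987, 0.161, 0.001]
ft_force: [-0.6, 0.4, -0.4]
opening: 0.0382
finger_force: 0.0
```

```bash
python3 fit.py 2; python3 -c "
import cv2;i=cv2.imread('pics/side2.png')[110:230,290:450];cv2.imwrite('pics/s2c.png',cv2.resize(i,None,fx=5,fy=5,interpolation=2))"
```

```text
t 3.75 tcp [ 0.4832 -0.1843  0.0854]
wrist n 148 plane [0.1178 0.0007 0.1219] uphill 0.3 flange c [ 0.5444 -0.1591] 0.0009
top n 141 plane [-0.1144 -0.0312  0.1023] uphill -164.7 flange c [ 0.5559 -0.161 ] 0.0013
side n 290 plane [-0.1102 -0.0346  0.1004] uphill -162.6 flange c [ 0.5562 -0.1555] 0.0025
   mug 549 [ 0.5696 -0.154 ] 0.0012
```

View pics/s2c.png

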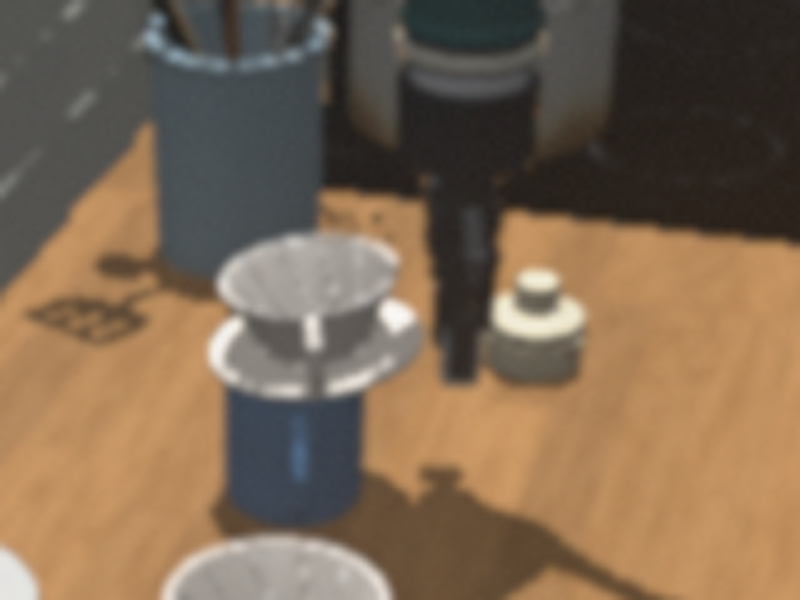

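View pics/wrist2.png

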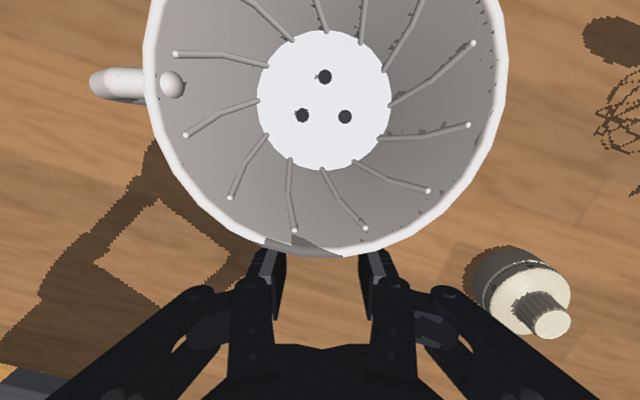

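The fingertips straddle the raised edge about 10 mm short of it, at columns 270 and 375 with the dripper's centre at 325. The tips are just below flange height. Creeping in.

>>> carry_out --pt "0.15 0 0 0 0 0" --pt "0.15 0 0 0 0 0" --pt "0.15 0 0 0 0 0" --pt "0.15 0 0 0 0 0" --pt "0.1 0 0 0 0 0" --pt "0.1 0 0 0 0 0" --pt "0 0 0 0 0 0"

```text
t: 4.6
tool_pos: [0.4901, -0.1816, 0.0843]
orientation: [-0.0, 0.987, 0.161, -0.0]
ft_force: [0.1, -0.5, 0.4]
opening: 0.0384
finger_force: 0.0
```

>>> carry_out --pt "0.1 0 0 0 0 0" --pt "0.1 0 0 0 0 0" --pt "0.1 0 0 0 0 0" --pt "0 0 0 0 0 0"

```text
t: 5.0
tool_pos: [0.4928, -0.1806, 0.0842]
orientation: [-0.0, 0.987, 0.161, -0.0]
ft_force: [0.0, -0.3, -1.2]
opening: 0.0384
finger_force: 0.2
```

```bash
python3 fit.py 3 top side
```

```text
t 5.0 tcp [ 0.4928 -0.1806  0.0842]
top n 136 plane [-0.1241 -0.0369  0.1028] uphill -163.4 flange c [ 0.5565 -0.1598] 0.0007
side n 293 plane [-0.1068 -0.0291  0.1003] uphill -164.7 flange c [ 0.5559 -0.1533] 0.0028
   mug 559 [ 0.5696 -0.1542] 0.0012
```

>>> carry_out --pt "0.1 0 0 0 0 0" --pt "0.1 0 0 0 0 0" --pt "0.1 0 0 0 0 0" --pt "0.1 0 0 0 0 0" --pt "0 0 0 0 0 0"

```text
t: 5.6
tool_pos: [0.4968, -0.1793, 0.0843]
orientation: [0.0, 0.987, 0.161, 0.0]
ft_force: [-0.6, 0.2, -0.5]
opening: 0.0391
finger_force: 0.2
```

```bash
python3 fit.py 4 top side
```

```text
t 5.6 tcp [ 0.4968 -0.1793  0.0843]
top n 127 plane [-0.0842 -0.0229  0.1019] uphill -164.8 flange c [ 0.5604 -0.1587] 0.0011
side n 298 plane [-0.0952 -0.0347  0.0998] uphill -160.0 flange c [ 0.5612 -0.1532] 0.002
   mug 538 [ 0.5694 -0.1539] 0.0012
```

The dripper has slid about 4 mm and the mug has stayed put. I'll keep going.

>>> carry_out --pt "0.1 0 0 0 0 0" --pt "0.1 0 0 0 0 0" --pt "0.1 0 0 0 0 0" --pt "0 0 0 0 0 0"

```text
t: 6.1
tool_pos: [0.4998, -0.1784, 0.0844]
orientation: [0.0, 0.987, 0.161, 0.0]
ft_force: [0.2, 0.1, 0.5]
opening: 0.0383
finger_force: 0.0
```

```bash
python3 fit.py 5 top side
```

```text
t 6.1 tcp [ 0.4998 -0.1784  0.0844]
top n 162 plane [-0.0032 -0.0107  0.0973] uphill -106.9 flange c [ 0.5646 -0.1567] 0.0008
side n 297 plane [0.0006 0.0029 0.0949] uphill 79.2 flange c [ 0.5651 -0.152 ] 0.0025
   mug 501 [ 0.5694 -0.1543] 0.001
```

The flange is now level with its top at about 0.096, so the collar has dropped in. One small nudge will centre it better, then I'll retreat.

>>> carry_out --pt "0.1 0 0 0 0 0" --pt "0.1 0 0 0 0 0" --pt "0 0 0 0 0 0" --pt "-0.2 0 0 0 0 0" --pt "-1 0 0 0 0 0" --pt "-3 0 0 0 0 0" --pt "-3 0 0 0 0 0" --pt "0 0 -4 0 0 0" --pt "0 0 -4 0 0 0" --pt "0 0 -4 0 0 0"

```text
t: 7.2
tool_pos: [0.4316, -0.2006, 0.2051]
orientation: [-0.0, 0.987, 0.16, -0.0]
ft_force: [0.9, -0.5, -0.4]
opening: 0.0378
finger_force: 0.0
```

```bash
python3 fit.py 6; python3 -c "
import cv2;i=cv2.imread('pics/side6.png')[110:230,290:450];cv2.imwrite('pics/s6c.png',cv2.resize(i,None,fx=5,fy=5,interpolation=2))"
```

```text
t 7.2 tcp [ 0.4316 -0.2006  0.2051]
wrist n 2618 plane [ 0.0127 -0.003   0.1064] uphill -13.1 flange c [ 0.5707 -0.1584] 0.0003
top n 228 plane [-0.0052 -0.0059  0.0978] uphill -131.3 flange c [ 0.5657 -0.1557] 0.0011
side n 291 plane [-0.0006 -0.0074  0.095 ] uphill -94.4 flange c [ 0.5667 -0.1519] 0.0006
   mug 505 [ 0.5696 -0.1541] 0.0013
```

View pics/s6c.png

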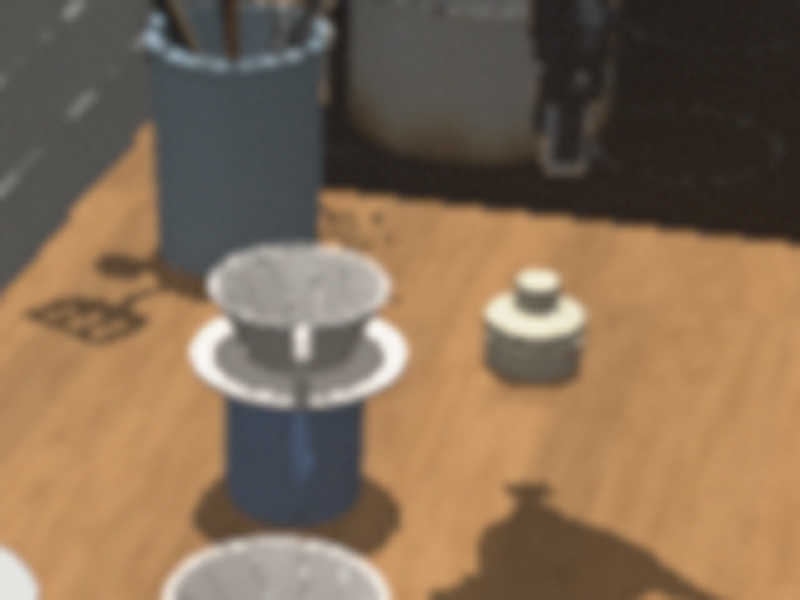

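The side view shows the dripper level and centred on the mug (flange near pixel 300,355), with the gripper clear. Handing in.

```bash
python3 -c "
from plant import job; print(job.close_job())"
```

```text
the job is handed in; nothing more can be done
None
```

The dripper now sits level on the blue mug, about 3 mm from its axis by the cameras; the mug did not move measurably, the arm is clear, and I handed the job in at about 7 s (no verdict was returned).

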